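# Fetch the hand plane from behind the glue, tin and jar

## Robot

A 7-joint arm with a two-finger parallel gripper is mounted at the origin on the work surface. World frame = base frame: x ahead of the robot, y to its left, z up, the work surface at z = 0. Lengths are in mm, angles in rad, forces in N, time in s.
With the tool pointing down it reaches from about 425 to 925 mm from the base axis. Payload 6.8 kg.
Tool frame: the origin (TCP) lies midway between the tips of the shut fingers; the grasp point (between the pads) lies 19 mm behind it (bot.pinch_z is the distance from the TCP to the grasp point, in mm); z points along the fingers, x is the direction in which the jaws open and shut, and the axes are right-handed (so a half turn about z gives the same grasp; the last joint's range is limited). The gripper opens to 88 mm and grips with 3 to 60 N. Pads are 20 mm wide; open, the fingers measure 115 mm over their backs; the gripper's body (75 mm by 178 mm) begins 61 mm behind the grasp point.
Start: joints at [1.077, 0.477, 0.022, 1.555, -0.011, 1.109, -0.083], TCP at [254.013, -625.4, 222.664] pointing down, gripper open.
Joint ranges: [-2.96, 2.96], [-0.34, 2.1], [-1.41, 1.46], [0.24, 2.44], [-1.37, 4.51], [0.17, 1.92], [-2.96, 2.96]. Speed limits (rad/s): [2.39, 2.39, 3.14, 3.14, 3.14, 3.14, 3.14].

## Interface

Orientations are given as a unit quaternion [x, y, z, w].
In Python, from rig import bot gives the robot as it stands.
- The arm moves only by the tool arm_command, never from a script. Its argument "commands" is a list of rows, each a list of 3 entries, a list of its own where there are three numbers: the shift along the tool's x, y, z in cm, then the turn about the tool's z in degrees, then the opening in per cent of the stroke, from 0 (shut) to 100 (fully open). A call has 1 to 10 rows; each row shifts and turns the commanded pose from where the row before left it, along the tool's axes as they then stand; what a row does not reach is not made up. A row lasts 1/8 s, in which the tool goes at most 62.5 mm and 10.7 degrees, less where a joint would pass 70% of its speed; a pose out of reach is approached as far as the arm can. A call with a gripper value outside its range is refused whole. The fingers move at their own pace and stop on an object; "grip_force" is the grip in N (left out, the last holds). Time passes only in rows, so rows that do not move let the fingers close. It gives the time, the measured TCP pose, the force and the opening at its end, in the units of the state.
- bot.read_state(): the state, without advancing time (a new reading comes with each control period).
- bot.get_image(name): name is "side" or "top" or "wrist"; returns the picture (480x640x3 uint8, red, green, blue); there is no depth.
- bot.calibration(name): a dict with "fx", "fy", "cx", "cy" (pixels), "eye" and "attitude" of the camera in the world; the wrist camera has in their place "hand_eye" (4x4, takes a point from camera to tool coordinates, whose origin is the TCP and whose axes are the tool frame's). Camera axes: x right, y down, z forward; pixel columns grow to the right and rows downward; lengths in mm; the calibration is good to about 2 mm. The wrist camera is an equidistant fisheye: a pixel r from the principal point sees the ray r / f radians off the axis. A picture is of the moment at which its call begins: read the wrist's pose just before it. calibration takes no time and is no camera call.
- bot.job_done(): hands the job in, once; it reports no verdict.
The state is a dict: "t": time; "joint_pos": joint angles; "qd": joint speeds; "joint_efforts": joint torques, N m; "eef_pos": TCP position; "ee_rot": TCP orientation; "contact_force": force on the tool from outside, world axes, zero at the start; "ft_torque": the same for the moment, N m; "grip_width": opening from 0.0 (shut) to 1.0 (fully open).
Only numpy, scipy, OpenCV 4.12 (cv2) and the standard library are available. Lean on these libraries where they do the work, as an engineer would, in place of code of your own. Each camera call takes 0.05 s, during which the arm holds its last target. There are 200 camera calls.

## Task

Clear the glue bottle, the blue tin and the red jar from the board and stand all three on the black rubber mat; only then fetch the wooden hand plane from behind them and lay it down on its sole in the middle of the green mat, lengthwise along it. With the plane there, put each container back in the middle of the disc of its own colour. Keep the containers upright all the time and leave the freshly glued frame alone.

Things in the scene. Friction and masses are not known exactly. Their poses are not given: they have to be found in the camera images.
- glue_bottle_mid (a point): Yellow glue bottle with a white pointed nozzle, 48 mm across its round body and 90 mm tall in all, about 0.15 to 0.4 kg. This point lies on its axis half-way up, 45 mm above its underside; z is up the axis. The body has straight sides up to 66 mm above the underside.
- blue_tin_mid (a point): Blue cylindrical tin with a steel lid, 48 mm across its round body and 90 mm tall in all, about 0.15 to 0.4 kg. This point lies on its axis half-way up, 45 mm above its underside; z is up the axis. Straight sides up to 86 mm above the underside.
- red_jar_mid (a point): Red plastic jar with a white label band and a small black dot on its slightly narrower red screw lid, 48 mm across its round body and 90 mm tall in all, about 0.15 to 0.4 kg. This point lies on its axis half-way up, 45 mm above its underside; z is up the axis. Straight sides up to 68 mm above the underside, lid 42 mm across above that.
- plane_mid (a point): Dark wooden hand plane, pale nose knob and rear grip, 0.35 to 0.6 kg: block 160 (x) x 48 (y) x 42 mm high; knob and grip rise to 58 mm. Point: the middle of the block, 21 mm above its sole; x to the nose, z up. It starts flat on the 12 mm board behind (beyond) the row of containers, long axis along the row; a 22 mm high strip along the board's far edge is about 34 mm clear of it.
- yellow_disc_top (a point): Yellow disc, 72 mm across and 3 mm thick, fixed on a 12 mm plywood board; the three discs lie in a row about 90 mm apart, which one is where changes. This point is the centre of its top face, where the glue bottle belongs.
- blue_disc_top (a point): Blue disc, 72 mm across and 3 mm thick, fixed on a 12 mm plywood board; the three discs lie in a row about 90 mm apart, which one is where changes. This point is the centre of its top face, where the blue tin belongs.
- red_disc_top (a point): Red disc, 72 mm across and 3 mm thick, fixed on a 12 mm plywood board; the three discs lie in a row about 90 mm apart, which one is where changes. This point is the centre of its top face, where the red jar belongs.
- side_mat_top (a point): Black rubber mat, 270 mm (x) by 140 mm (y), 4 mm thick, fixed on the bench to one side (left or right changes). The point is the centre of its top face; x runs along its length, z up.
- green_mat_top (a point): Green cutting mat, 220 mm (x) by 110 mm (y), 4 mm thick, fixed on the bench on the other side. The point is the centre of its top face; x runs along its length, z up.
- glued_frame_mid (a point): Bystander: small pale wooden frame with freshly glued joints, 60 x 150 mm foot, 114 mm tall, standing loose beyond the board. The point is its middle, 57 mm above the bench.

How it is judged (in metres and radians):
On the way, in this order (a step that is already met when the one before it is completed fails the run):
1. all three containers stand released on the black mat, the plane not yet moved (x of glue_bottle_mid in the frame of side_mat_top between -0.125 and 0.125 m and y of glue_bottle_mid in the frame of side_mat_top between -0.062 and 0.062 m and z of glue_bottle_mid in the frame of side_mat_top between 0.038 and 0.05 m and angle between each of glue_bottle_mid, blue_tin_mid, red_jar_mid's own z axis and vertical below 0.1 rad and x of blue_tin_mid in the frame of side_mat_top between -0.125 and 0.125 m and y of blue_tin_mid in the frame of side_mat_top between -0.062 and 0.062 m and z of blue_tin_mid in the frame of side_mat_top between 0.038 and 0.05 m and x of red_jar_mid in the frame of side_mat_top between -0.125 and 0.125 m and y of red_jar_mid in the frame of side_mat_top between -0.062 and 0.062 m and z of red_jar_mid in the frame of side_mat_top between 0.038 and 0.05 m and contact force between each of glue_bottle, blue_tin, red_jar and the fingers below 0.3 N and distance of plane_mid from where it was at the start of the episode below 0.02 m), for 0.2 s.
2. the plane lies released, centred and lengthwise, on the green mat, while the containers still stand on the black mat (horizontal distance between plane_mid and green_mat_top below 0.015 m and angle between the x axis of plane_mid and the x axis of green_mat_top, either way round below 0.17 rad and z of plane_mid in the frame of green_mat_top between 0.015 and 0.026 m and angle between each of plane_mid, glue_bottle_mid, blue_tin_mid, red_jar_mid's own z axis and vertical below 0.1 rad and contact force between plane and the fingers below 0.3 N and x of glue_bottle_mid in the frame of side_mat_top between -0.125 and 0.125 m and y of glue_bottle_mid in the frame of side_mat_top between -0.062 and 0.062 m and z of glue_bottle_mid in the frame of side_mat_top between 0.038 and 0.05 m and x of blue_tin_mid in the frame of side_mat_top between -0.125 and 0.125 m and y of blue_tin_mid in the frame of side_mat_top between -0.062 and 0.062 m and z of blue_tin_mid in the frame of side_mat_top between 0.038 and 0.05 m and x of red_jar_mid in the frame of side_mat_top between -0.125 and 0.125 m and y of red_jar_mid in the frame of side_mat_top between -0.062 and 0.062 m and z of red_jar_mid in the frame of side_mat_top between 0.038 and 0.05 m), for 0.2 s.
At the end, for the whole second after the job is handed in: The plane lies on its sole on the green mat, its middle within 15 mm of the mat's middle and its length within 0.17 rad of the mat's; each container stands upright (within 0.1 rad) with its axis within 12 mm of the centre of the disc of its own colour; all is released and at rest (horizontal distance between plane_mid and green_mat_top below 0.015 m and angle between the x axis of plane_mid and the x axis of green_mat_top, either way round below 0.17 rad and z of plane_mid in the frame of green_mat_top between 0.015 and 0.026 m and angle between each of plane_mid, glue_bottle_mid, blue_tin_mid, red_jar_mid's own z axis and vertical below 0.1 rad and horizontal distance between glue_bottle_mid and yellow_disc_top below 0.012 m and z of glue_bottle_mid in the frame of yellow_disc_top between 0.039 and 0.05 m and horizontal distance between blue_tin_mid and blue_disc_top below 0.012 m and z of blue_tin_mid in the frame of blue_disc_top between 0.039 and 0.05 m and horizontal distance between red_jar_mid and red_disc_top below 0.012 m and z of red_jar_mid in the frame of red_disc_top between 0.039 and 0.05 m and linear speed of each of glue_bottle, blue_tin, red_jar, plane below 0.02 m/s and contact force between each of glue_bottle, blue_tin, red_jar, plane and the fingers below 0.3 N); the robot touches nothing.
It fails at once if a container tipped over (more than 0.6 rad) (angle between any of glue_bottle_mid, blue_tin_mid, red_jar_mid's own z axis and vertical above 0.6 rad).
It fails at once if the glued frame moved more than 12 mm (distance of glued_frame_mid from where it was at the start of the episode above 0.012 m).
It also fails if it takes over 136 s, if anything falls off the work surface, if the arm or the gripper's body presses on something with over 40 N, if the wrist force passes 120 N, or if a joint passes its speed limit or range.

## Working session

There is one attempt and no reset: what is moved stays moved. The work goes in short steps, Python scripts to look and compute and a tool call to move; the robot and the scene stay as the last step left them, time stands still between calls to the robot, and variables do not carry over. Pictures are saved under pics/ and viewed, about 12 in all and at most 16, crops included, and the job is handed in when it is done.

Besides the shell and the picture viewer there is one more tool, called as name(argument=value, ...), one argument or row to a line, values as JSON. arm_command: Moves the arm, as the interface text tells. Its arguments: {"type":"object","properties":{"commands":{"type":"array"},"grip_force":{"type":"number"}},"required":["commands"]}

```bash
mkdir -p pics; python3 - <<'E'
from rig import bot
import cv2
s=bot.read_state();print({k:s[k] for k in("t","eef_pos","ee_rot","grip_width","contact_force")})
for n in("top","side"):
    c=bot.calibration(n);print(n,c)
    cv2.imwrite(f"pics/{n}0.png",bot.get_image(n)[:,:,::-1])
print(bot.calibration("wrist"),bot.pinch_z)
E
```

```text
{'t': 0.0, 'eef_pos': array([ 253.77294168, -624.8403998 ,  221.72132346]), 'ee_rot': array([ 8.29558064e-01, -5.58419769e-01, -7.67509724e-04, -4.36742085e-04]), 'grip_width': 1.0029372318103675, 'contact_force': array([ 0.21178573, -0.3473759 ,  0.79879027])}
top {'fx': 584.6664419317242, 'fy': 584.6664419317242, 'cx': 323.4383926887741, 'cy': 236.30368496900687, 'eye': array([ 530.11256119,   14.05339099, 1219.9411909 ]), 'attitude': array([ 0.7146304 , -0.69793141,  0.03714693, -0.02855233])}
side {'fx': 489.4504999376364, 'fy': 489.4504999376364, 'cx': 320.1877930541003, 'cy': 240.19097282294948, 'eye': array([ 358.81849548,  695.62325041, 1008.3098054 ]), 'attitude': array([-0.17476774,  0.92662387, -0.3262276 ,  0.06633243])}
{'fx': 371.64829954431775, 'fy': 371.64829954431775, 'cx': 315.8946426272669, 'cy': 239.02168478371965, 'hand_eye': array([[ 9.99998471e-01, -1.37424466e-03, -1.08139748e-03,
        -4.27326772e-01],
       [ 1.62434194e-03,  9.59013454e-01,  2.83355884e-01,
        -7.71099283e+01],
       [ 6.47674423e-04, -2.83357208e-01,  9.59014220e-01,
        -1.61061924e+02],
       [ 0.00000000e+00,  0.00000000e+00,  0.00000000e+00,
         1.00000000e+00]])} 18.700000000000003
```

View pics/top0.png

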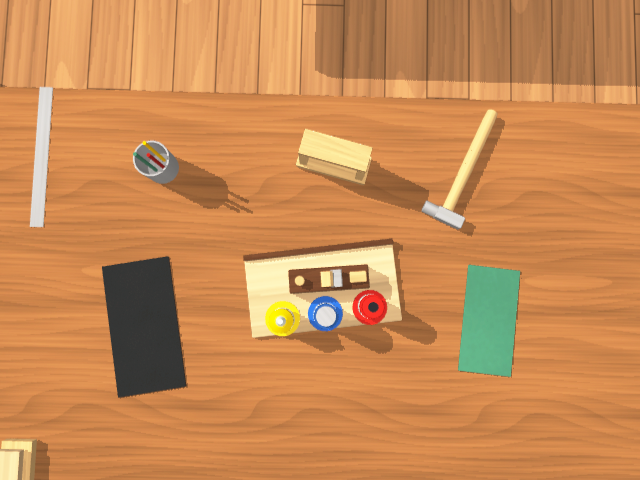

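View pics/side0.png

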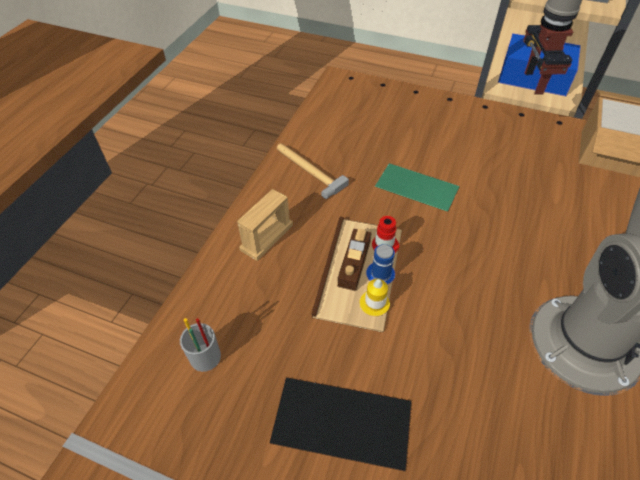

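The top view shows the black mat on the left (px 103–186, 257–397), the green mat on the right (459–520, 265–377), the board in the middle with yellow, blue and red at (282,319), (325,314) and (370,307), and the plane behind them (289–369, 265–293). I'll enlarge the board and measure the mats.

```bash
cat > h.py <<'E'
import numpy as np, cv2
from scipy.spatial.transform import Rotation as R
from rig import bot
def ray(n,u,v):
    c=bot.calibration(n)
    d=R.from_quat(c["attitude"]).as_matrix()@np.array([(u-c["cx"])/c["fx"],(v-c["cy"])/c["fy"],1])
    return np.array(c["eye"]),d
def pt(n,u,v,z):
    e,d=ray(n,u,v); return e+d*(z-e[2])/d[2]
def proj(n,p):
    c=bot.calibration(n); q=R.from_quat(c["attitude"]).as_matrix().T@(np.array(p)-c["eye"])
    return np.array([c["cx"]+c["fx"]*q[0]/q[2],c["cy"]+c["fy"]*q[1]/q[2]])
def wray(s,u,v):
    c=bot.calibration("wrist"); dx,dy=u-c["cx"],v-c["cy"]; r=np.hypot(dx,dy); th=r/c["fx"]
    d=np.array([np.sin(th)*dx/max(r,1e-9),np.sin(th)*dy/max(r,1e-9),np.cos(th)])
    H=np.array(c["hand_eye"]); M=R.from_quat(s["ee_rot"]).as_matrix()
    return M@H[:3,3]+s["eef_pos"],M@H[:3,:3]@d
def wpt(s,u,v,z):
    e,d=wray(s,u,v); return e+d*(z-e[2])/d[2]
def tool(s,p):
    "world offset p (mm) -> tool axes, cm"
    return R.from_quat(s["ee_rot"]).as_matrix().T@np.array(p)/10
def yaw(s):
    x=R.from_quat(s["ee_rot"]).as_matrix()[:,0]; return np.degrees(np.arctan2(x[1],x[0]))
E
python3 - <<'E'
from h import *
im=cv2.imread("pics/top0.png")
hsv=cv2.cvtColor(im,cv2.COLOR_BGR2HSV)
for n,m in(("black",(im.max(2)<45)),("green",cv2.inRange(hsv,(60,80,60),(90,255,255))>0)):
    m=m.astype(np.uint8); m[:240]=0;m[400:]=0
    if n=="black": m[:,200:]=0
    cs,_=cv2.findContours(m,0,2); c=max(cs,key=cv2.contourArea)
    P=np.array([pt("top",u,v,4)[:2] for u,v in c[:,0]],np.float32)
    r=cv2.minAreaRect(P); print(n,r)
crop=im[235:345,235:415]; cv2.imwrite("pics/crop0.png",cv2.resize(crop,None,fx=4.4,fy=4.4,interpolation=cv2.INTER_CUBIC))
for k,q in (("board",[(252,338,12),(401,320,12),(391,243,0)]),):
    for a in q: print(k,pt("top",*a))
E
```

```text
Traceback (most recent call last):
ValueError: max() iterable argument is empty
```

```bash
python3 - <<'E'
from h import *
im=cv2.imread("pics/top0.png")
hsv=cv2.cvtColor(im,cv2.COLOR_BGR2HSV); print(im[330,145],im[320,490])
for n,m in(("black",(im.max(2)<75)),("green",cv2.inRange(hsv,(60,60,50),(95,255,255))>0)):
    m=m.astype(np.uint8); m[:240]=0;m[400:]=0
    if n=="black": m[:,200:]=0
    cs,_=cv2.findContours(m,0,2); c=max(cs,key=cv2.contourArea)
    P=np.array([pt("top",u,v,4)[:2] for u,v in c[:,0]],np.float32)
    r=cv2.minAreaRect(P); print(n,r)
crop=im[235:345,235:415]; cv2.imwrite("pics/crop0.png",cv2.resize(crop,None,fx=4.4,fy=4.4,interpolation=cv2.INTER_CUBIC))
for k,q in (("board",[(252,338,12),(401,320,12),(391,243,0)]),):
    for a in q: print(k,pt("top",*a))
E
```

```text
[53 54 54] [133 176  96]
black ((450.60003662109375, 365.5964660644531), (267.3328857421875, 138.4928436279297), 10.30611801147461)
green ((478.197021484375, -345.639404296875), (108.63536834716797, 217.90029907226562), 84.32624816894531)
board [431.16760315 141.48067532  12.        ]
board [ 474.34949845 -162.39524416   12.        ]
board [ 633.34258113 -141.43329223    0.        ]
```

View pics/crop0.png

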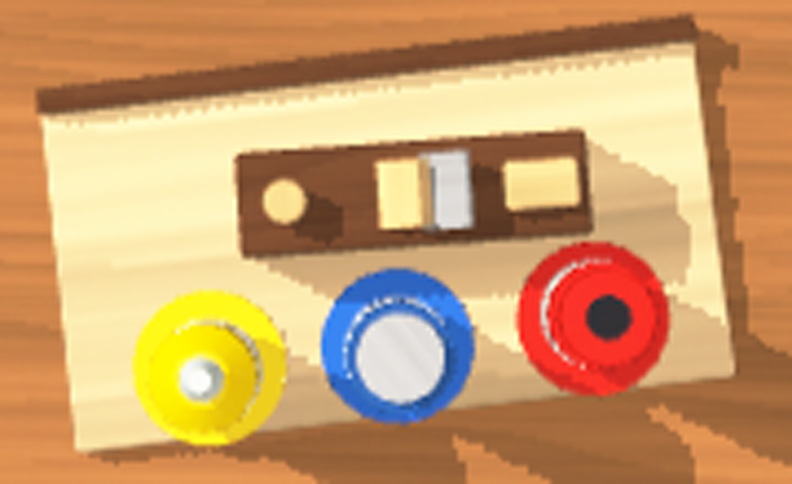

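The crop shows discs centred near crop px (210,367), (397,345) and (593,319). The plane block spans (237,157), (583,131), (592,231) and (243,257) at its top. The containers stand roughly centred on their discs.

```bash
python3 - <<'E'
from h import *
f=lambda u,v,z: pt("top",(u+.5)/4.4-.5+235,(v+.5)/4.4-.5+235,z).round(1)
D={}
for n,u,v in(("Y",210.5,367.5),("B",397.5,345.5),("R",593.5,319)):
    D[n]=f(u,v,15);print("disc",n,D[n],"px top of centred container",[(round((a-235+.5)*4.4-.5)) for a in proj("top",D[n]+[0,0,90])],"side px",proj("side",D[n]+[0,0,90]).round(1))
print("nozzle",f(203,377,105),"lid",f(400,358,105),"jardot",f(608,318,105))
print("dYB,BR",D["B"]-D["Y"],D["R"]-D["B"])
c=[f(u,v,54) for u,v in((237,157),(583,131),(592,231),(243,257))]
print("plane",c,np.mean(c,0),"len",np.linalg.norm(c[1]-c[0]),np.linalg.norm(c[2]-c[3]),np.linalg.norm(c[3]-c[0]), [np.degrees(np.arctan2(*(c[i]-c[j])[1::-1])) for i,j in((0,1),(3,2))])
for u,v,z in((297,163,114),(366,184,0),(366,184,20),(371,149,114),(306,130,114),(297,166,0)): print("frame",u,v,z,pt("top",u,v,z).round(0))
im=cv2.imread("pics/side0.png"); cv2.imwrite("pics/crops.png",cv2.resize(im[170:340,225:425],None,fx=3.5,fy=3.5,interpolation=cv2.INTER_CUBIC))
E
```

```text
disc Y [472.8  80.5  15. ] px top of centred container [199, 377] side px [377.7 280. ]
disc B [484.9  -6.   15. ] px top of centred container [401, 354] side px [383.8 249.7]
disc R [499.2 -97.   15. ] px top of centred container [613, 325] side px [389.1 220.6]
nozzle [473.   78.6 105. ] lid [483.   -5.7 105. ] jardot [502.1 -95.  105. ]
dYB,BR [ 12.1 -86.5   0. ] [ 14.3 -91.    0. ]
plane [array([569.3,  69.1,  54. ]), array([584.8, -87.3,  54. ]), array([539.7, -92.1,  54. ]), array([524.4,  65.1,  54. ])] [554.55 -11.3   54.  ] len 157.16618593068927 157.94280610398184 45.07782159776577 [np.float64(95.65980866753308), np.float64(95.55898870711349)]
frame 297 163 114 [774.  56. 114.]
frame 366 184 0 [757. -87.   0.]
frame 366 184 20 [754. -85.  20.]
frame 371 149 114 [805. -86. 114.]
frame 306 130 114 [839.  40. 114.]
frame 297 166 0 [792.  60.   0.]
```

View pics/crops.png

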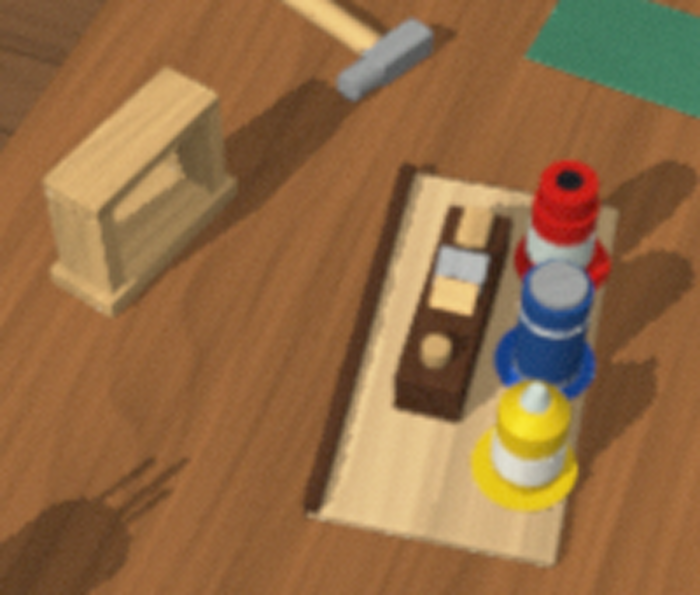

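The side crop agrees with the top measurements: nozzle, lid and dot are within about 2 px of the predictions. The frame is at x ≥ 750 mm, well clear of the work. Starting with the bottle.

arm_command(
  commands=[
    [[0,0,0],7,75],
    [[0,0,0],7,75],
    [[-3.5,-3.5,0],0,75],
    [[-3.5,-3.5,0],0,75],
    [[-3.5,-3.5,0],0,75],
    [[-3.5,-3.5,0],0,75],
    [[-3.5,-3.5,0],0,75],
    [[-3.5,-3.5,0],0,75],
    [[-4.5,-2,0],0,75],
    [[-5,-2,0],0,75],
  ],
  grip_force=20,
)

```text
t: 1.35
eef_pos: [458.8, -286.7, 222.3]
ee_rot: [0.755, -0.655, -0.0, 0.0]
contact_force: [-0.5, 0.1, 0.7]
grip_width: 0.749
```

```bash
cat > go.py <<'E'
import sys
from h import *
s=bot.read_state()
print("t",s["t"],"tcp",s["eef_pos"].round(1),"yaw",round(yaw(s),2),"grip",round(s["grip_width"],3),"F",s["contact_force"].round(1))
for a in sys.argv[1:]:
    p=np.array([float(k) for k in a.split(",")]); print(a,"-> tool cm",tool(s,p-s["eef_pos"]).round(2))
E
python3 go.py 473,79.5,160 473,79.5,45
```

```text
t 1.35 tcp [ 458.8 -286.7  222.3] yaw -81.91 grip 0.749 F [-0.5  0.1  0.7]
473,79.5,160 -> tool cm [-36.05  -6.56   6.23]
473,79.5,45 -> tool cm [-36.05  -6.57  17.73]
```

arm_command(
  commands=[
    [[-5.15,-0.94,0],0,75],
    [[-5.15,-0.94,0],0,75],
    [[-5.15,-0.94,0],0,75],
    [[-5.15,-0.94,0],0,75],
    [[-5.15,-0.94,0],0,75],
    [[-5.15,-0.94,0],0,75],
    [[-5.15,-0.94,0],0,75],
    [[0,0,3],0,75],
    [[0,0,3],0,75],
    [[0,0,0],0,75],
  ],
)

```text
t: 2.6
eef_pos: [470.9, 77.6, 160.8]
ee_rot: [0.755, -0.655, -0.002, 0.002]
contact_force: [-0.5, 0.0, -0.5]
grip_width: 0.748
```

```bash
python3 go.py 473,79.5,160 473,79.5,45; python3 - <<'E'
from h import *
cv2.imwrite("pics/w1.png",bot.get_image("wrist")[:,:,::-1])
E
```

```text
t 2.6 tcp [470.9  77.6 160.8] yaw -81.87 grip 0.748 F [-0.5  0.  -0.5]
473,79.5,160 -> tool cm [-0.16 -0.23  0.08]
473,79.5,45 -> tool cm [-0.17 -0.29 11.58]
```

View pics/w1.png

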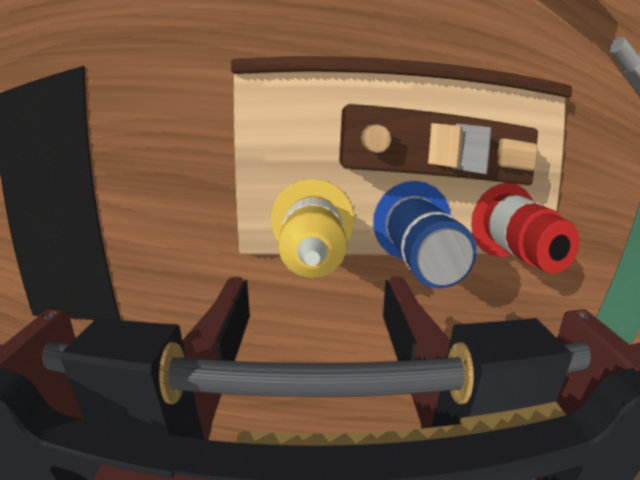

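The wrist view shows the yellow disc at about (312,218), the nozzle tip at about (312,256), the blue lid at (444,253) and the jar dot at (559,247).

```bash
python3 - <<'E'
from h import *
s=bot.read_state()
for n,u,v,z in(("noz",312,256,105),("lid",444,254,105),("dot",559,247,105),("ydisc",312,219,15),("bdisc",413,222,15)): print(n,wpt(s,u,v,z).round(1))
E
```

```text
noz [473.1  80.9 105. ]
lid [485.9  -3.4 105. ]
dot [502.9 -94.9 105. ]
ydisc [474.9  82.1  15. ]
bdisc [484.9  -5.5  15. ]
```

arm_command(
  commands=[
    [[-0.2,-0.25,4],0,75],
    [[0,0,4],0,75],
    [[0,0,3.5],0,75],
    [[0,0,0],0,75],
    [[0,0,0],0,20],
    [[0,0,0],0,20],
    [[0,0,0],0,20],
    [[0,0,0],0,20],
    [[0,0,-2],0,20],
    [[0,0,-3],0,20],
  ],
)

```text
t: 3.9
eef_pos: [474.3, 80.0, 98.1]
ee_rot: [0.755, -0.655, -0.0, 0.001]
contact_force: [0.7, -0.3, -1.5]
grip_width: 0.547
```

```bash
python3 go.py 529,380,165 529,380,36
```

```text
t 3.9 tcp [474.3  80.   98.1] yaw -81.89 grip 0.547 F [ 0.7 -0.3 -1.5]
529,380,165 -> tool cm [-28.92  -9.64  -6.71]
529,380,36 -> tool cm [-28.92  -9.66   6.19]
```

arm_command(
  commands=[
    [[-3,-1,0],0,20],
    [[-4.4,-1.46,0],0,20],
    [[-4.4,-1.46,0],0,20],
    [[-4.4,-1.46,0],0,20],
    [[-4.4,-1.46,0],0,20],
    [[-4.4,-1.46,0],0,20],
    [[-3.9,-1.34,0],0,20],
    [[0,0,2.5],0,20],
    [[0,0,2],0,20],
    [[0,0,0],0,20],
  ],
)

```text
t: 5.15
eef_pos: [528.7, 377.9, 50.7]
ee_rot: [0.755, -0.656, -0.0, 0.002]
contact_force: [0.1, -0.2, -1.2]
grip_width: 0.542
```

```bash
python3 go.py 529,380,36
```

```text
t 5.15 tcp [528.7 377.9  50.7] yaw -81.95 grip 0.542 F [ 0.1 -0.2 -1.2]
529,380,36 -> tool cm [-0.21 -0.07  1.47]
```

arm_command(
  commands=[
    [[0,0,1],0,20],
    [[0,0,0.5],0,20],
    [[0,0,0],0,20],
    [[0,0,0],0,75],
    [[0,0,0],0,75],
    [[0,0,-4],0,75],
    [[0,0,-5],0,75],
    [[0,0,-4],0,75],
    [[5,1.3,0],0,75],
    [[5,1.3,0],0,75],
  ],
)

```text
t: 6.4
eef_pos: [518.2, 276.8, 168.4]
ee_rot: [0.756, -0.655, 0.0, -0.001]
contact_force: [0.1, -0.9, -0.1]
grip_width: 0.751
```

```bash
python3 go.py 484.5,-5,165 484.5,-5,45
```

```text
t 6.4 tcp [518.2 276.8 168.4] yaw -81.83 grip 0.751 F [ 0.1 -0.9 -0.1]
484.5,-5,165 -> tool cm [27.42  7.34  0.31]
484.5,-5,45 -> tool cm [27.42  7.36 12.31]
```

arm_command(
  commands=[
    [[4.55,1.21,0],0,75],
    [[4.55,1.21,0],0,75],
    [[4.55,1.21,0],0,75],
    [[4.55,1.21,0],0,75],
    [[4.55,1.21,0],0,75],
    [[4.55,1.21,0],0,75],
    [[0,0,3],0,75],
    [[0,0,0],0,75],
  ],
)

```text
t: 7.4
eef_pos: [483.3, -3.6, 136.5]
ee_rot: [0.755, -0.656, -0.001, 0.001]
contact_force: [-0.3, -0.2, 0.7]
grip_width: 0.75
```

```bash
python3 go.py 484.5,-5,45
```

```text
t 7.4 tcp [483.3  -3.6 136.5] yaw -81.94 grip 0.75 F [-0.3 -0.2  0.7]
484.5,-5,45 -> tool cm [ 0.16 -0.13  9.15]
```

arm_command(
  commands=[
    [[0.1,-0.1,4],0,75],
    [[0,0,4],0,75],
    [[0,0,1.1],0,75],
    [[0,0,0],0,20],
    [[0,0,0],0,20],
    [[0,0,0],0,20],
    [[0,0,0],0,20],
    [[0,0,-2],0,20],
    [[0,0,-3],0,20],
    [[0,0,0],0,20],
  ],
)

```text
t: 8.65
eef_pos: [487.4, -3.9, 98.5]
ee_rot: [0.755, -0.655, 0.002, -0.002]
contact_force: [0.8, 0.1, -3.1]
grip_width: 0.54
```

```bash
python3 go.py 450,366,35
```

```text
t 8.65 tcp [487.4  -3.9  98.5] yaw -81.91 grip 0.54 F [ 0.8  0.1 -3.1]
450,366,35 -> tool cm [-37.15  -1.48   6.34]
```

arm_command(
  commands=[
    [[-4,-0.1,0],0,20],
    [[-4.8,-0.2,0],0,20],
    [[-4.8,-0.2,0],0,20],
    [[-4.8,-0.2,0],0,20],
    [[-4.8,-0.2,0],0,20],
    [[-4.8,-0.2,0],0,20],
    [[-4.8,-0.2,0],0,20],
    [[-4.3,-0.2,0],0,20],
    [[0,0,2.5],0,20],
    [[0,0,2],0,20],
  ],
)

```text
t: 9.9
eef_pos: [447.4, 364.8, 49.5]
ee_rot: [0.756, -0.655, -0.0, 0.001]
contact_force: [0.4, -0.0, -2.9]
grip_width: 0.55
```

```bash
python3 go.py 450,366,35
```

```text
t 9.9 tcp [447.4 364.8  49.5] yaw -81.85 grip 0.55 F [ 0.4 -0.  -2.9]
450,366,35 -> tool cm [-0.08 -0.28  1.44]
```

arm_command(
  commands=[
    [[0,0,1],0,20],
    [[0,0,0.4],0,20],
    [[0,0,0],0,20],
    [[0,0,0],0,75],
    [[0,0,0],0,75],
    [[0,0,-4],0,75],
    [[0,0,-5],0,75],
    [[0,0,-3],0,75],
    [[5,0.1,0],0,75],
    [[5,0.1,0],0,75],
  ],
)

```text
t: 11.15
eef_pos: [461.0, 265.6, 158.7]
ee_rot: [0.756, -0.655, 0.0, -0.001]
contact_force: [0.2, 0.2, 0.2]
grip_width: 0.749
```

arm_command(
  commands=[
    [[5.2,0.1,0],0,75],
    [[5.2,0.1,0],0,75],
    [[5.2,0.1,0],0,75],
    [[5.2,0.1,0],0,75],
    [[5.2,0.1,0],0,75],
    [[5.2,0.1,0],0,75],
    [[5,0.1,0],0,75],
    [[0,0,2],0,75],
    [[0,0,0],0,75],
  ],
)

```text
t: 12.28
eef_pos: [503.7, -93.5, 137.0]
ee_rot: [0.755, -0.656, -0.001, 0.001]
contact_force: [-0.0, 0.4, -0.2]
grip_width: 0.749
```

```bash
python3 go.py 502,-95.5,46
```

```text
t 12.275 tcp [503.7 -93.5 137. ] yaw -81.95 grip 0.749 F [-0.   0.4 -0.2]
502,-95.5,46 -> tool cm [0.18 0.18 9.1 ]
```

arm_command(
  commands=[
    [[0.2,0.1,4],0,75],
    [[0,0,4],0,75],
    [[0,0,1.1],0,75],
    [[0,0,0],0,20],
    [[0,0,0],0,20],
    [[0,0,0],0,20],
    [[0,0,0],0,20],
    [[0,0,-2],0,20],
    [[0,0,-3],0,20],
    [[0,0,0],0,20],
  ],
)

```text
t: 13.52
eef_pos: [505.5, -95.8, 98.7]
ee_rot: [0.755, -0.656, 0.002, -0.001]
contact_force: [0.5, -0.5, -2.4]
grip_width: 0.543
```

```bash
python3 go.py 372,351,35
```

```text
t 13.525 tcp [505.5 -95.8  98.7] yaw -81.92 grip 0.543 F [ 0.5 -0.5 -2.4]
372,351,35 -> tool cm [-46.12   6.97   6.27]
```

arm_command(
  commands=[
    [[-3.5,0.5,0],0,20],
    [[-5,0.76,0],0,20],
    [[-5,0.76,0],0,20],
    [[-5,0.76,0],0,20],
    [[-5,0.76,0],0,20],
    [[-5,0.76,0],0,20],
    [[-5,0.76,0],0,20],
    [[-5,0.76,0],0,20],
    [[-4.5,0.7,0],0,20],
    [[-3.1,0.3,0],0,20],
  ],
)

```text
t: 14.78
eef_pos: [369.8, 353.2, 95.6]
ee_rot: [0.756, -0.655, -0.0, 0.0]
contact_force: [0.6, -0.2, -2.1]
grip_width: 0.546
```

arm_command(
  commands=[
    [[0,0,3],0,20],
    [[0,0,1.5],0,20],
    [[0,0,0],0,20],
  ],
)

```text
t: 15.15
eef_pos: [370.6, 349.8, 50.1]
ee_rot: [0.755, -0.656, 0.0, 0.002]
contact_force: [-0.2, 0.5, -2.1]
grip_width: 0.54
```

```bash
python3 go.py 372,351,35
```

```text
t 15.15 tcp [370.6 349.8  50.1] yaw -81.93 grip 0.54 F [-0.2  0.5 -2.1]
372,351,35 -> tool cm [-0.11 -0.16  1.51]
```

arm_command(
  commands=[
    [[-0.1,-0.1,1],0,20],
    [[0,0,0.5],0,20],
    [[0,0,0],0,20],
    [[0,0,0],0,75],
    [[0,0,0],0,75],
    [[0,0,-4],0,75],
    [[0,0,-5],0,75],
    [[0,0,-4],0,75],
    [[5,0,0],0,75],
    [[5,-2,0],0,75],
  ],
)

```text
t: 16.4
eef_pos: [405.7, 255.9, 167.5]
ee_rot: [0.756, -0.654, 0.0, -0.001]
contact_force: [1.1, 0.8, -0.6]
grip_width: 0.746
```

arm_command(
  commands=[
    [[4.8,-1.5,0],-10,75],
    [[4,-1,0],-10,75],
    [[0,0,0],-10,75],
    [[0,0,0],-10,75],
    [[0,0,0],-10,75],
    [[0,0,0],-10,75],
    [[0,0,0],-10,75],
    [[0,0,0],-10,75],
    [[0,0,0],-7.5,75],
    [[0,0,0],0,75],
  ],
)

```text
t: 17.65
eef_pos: [449.2, 176.7, 166.8]
ee_rot: [0.999, 0.047, 0.0, -0.0]
contact_force: [-0.1, -0.1, 0.0]
grip_width: 0.752
```

```bash
python3 go.py 554.5,-11.3,160; python3 - <<'E'
from h import *
cv2.imwrite("pics/top1.png",bot.get_image("top")[:,:,::-1])
E
```

```text
t 17.65 tcp [449.2 176.7 166.8] yaw 5.34 grip 0.752 F [-0.1 -0.1  0. ]
554.5,-11.3,160 -> tool cm [ 8.73 19.7   0.68]
```

View pics/top1.png

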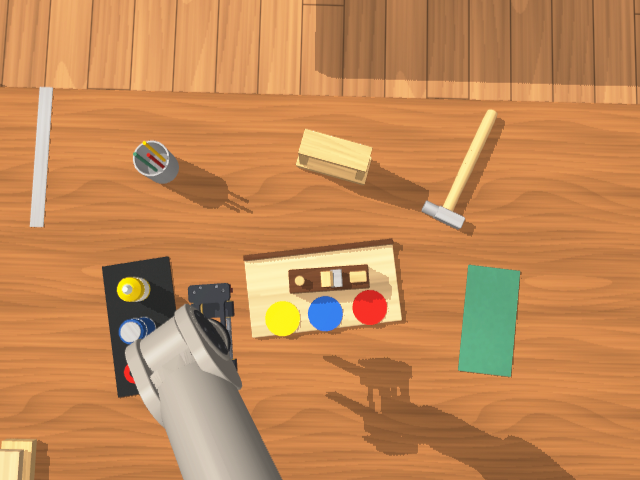

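All three stand on the black mat: the bottle at (130,290), the tin at (133,330), and the jar part-hidden by the arm at (130,373). The plane hasn't moved and the discs are clear. Measuring the discs by colour while fetching the plane.

```bash
python3 - <<'E'
from h import *
im=cv2.imread("pics/top1.png"); hsv=cv2.cvtColor(im,cv2.COLOR_BGR2HSV)
for n,lo,hi in(("Y",(25,180,150),(35,255,255)),("B",(100,150,100),(120,255,255)),("R",(0,215,180),(4,255,255))):
    m=cv2.inRange(hsv,lo,hi); m[:280]=0;m[340:]=0;m[:,:250]=0;m[:,400:]=0
    cs,_=cv2.findContours(m,0,1); c=max(cs,key=cv2.contourArea); (u,v),r=cv2.minEnclosingCircle(c); M=cv2.moments(m,True)
    print(n,u,v,r,M["m10"]/M["m00"],M["m01"]/M["m00"],pt("top",M["m10"]/M["m00"],M["m01"]/M["m00"],15).round(1))
print(pt("top",130,290,94),pt("top",132,330,94))
E
```

```text
Y 282.0263977050781 318.0115661621094 17.464387893676758 282.169133192389 318.14693446088796 [472.8  81.1  15. ]
B 324.81884765625 313.2536315917969 17.207563400268555 324.8267973856209 313.36165577342047 [484.5  -5.8  15. ]
R 368.9146423339844 307.01220703125 16.57829475402832 369.1426332288401 309.47492163009406 [494.4 -96.4  15. ]
[523.314962   368.49822665  94.        ] [447.88492781 360.67233597  94.        ]
```

arm_command(
  commands=[
    [[1.74,3.94,0],0,75],
    [[1.74,3.94,0],0,75],
    [[1.74,3.94,0],0,75],
    [[1.74,3.94,0],0,75],
    [[1.74,3.94,0],0,75],
    [[0,0,4],0,75],
    [[0,0,3],0,75],
    [[0,0,0],0,75],
  ],
  grip_force=35,
)

```text
t: 18.7
eef_pos: [552.6, -11.2, 94.8]
ee_rot: [0.999, 0.046, -0.002, -0.0]
contact_force: [0.8, -0.6, 0.6]
grip_width: 0.752
```

```bash
python3 go.py 554.5,-11.3,22; python3 - <<'E'
from h import *
cv2.imwrite("pics/w2.png",bot.get_image("wrist")[:,:,::-1])
E
```

```text
t 18.7 tcp [552.6 -11.2  94.8] yaw 5.31 grip 0.752 F [ 0.8 -0.6  0.6]
554.5,-11.3,22 -> tool cm [0.22 0.03 7.28]
```

View pics/w2.png

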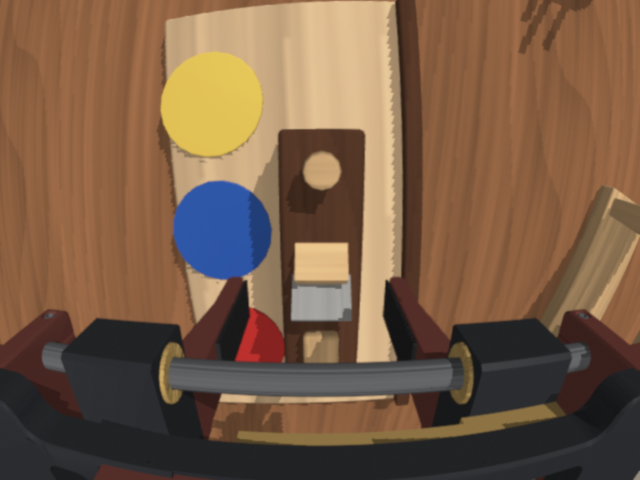

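The wrist view shows the plane centred and parallel between the open jaws. It spans columns 280–365, with the jaws at about 247 and 385. The strip is clear at about 405.

arm_command(
  commands=[
    [[0.2,0,3.5],0,75],
    [[0,0,3],0,75],
    [[0,0,0.8],0,75],
    [[0,0,0],0,75],
    [[0,0,0],0,20],
    [[0,0,0],0,20],
    [[0,0,0],0,20],
    [[0,0,0],0,20],
    [[0,0,-1],0,20],
    [[0,0,-3],0,20],
  ],
)

```text
t: 20.0
eef_pos: [554.9, -11.0, 63.1]
ee_rot: [0.999, 0.047, -0.002, -0.0]
contact_force: [0.8, -0.2, -3.3]
grip_width: 0.545
```

```bash
python3 go.py 478.2,-345.6,60
```

```text
t 20.0 tcp [554.9 -11.   63.1] yaw 5.42 grip 0.545 F [ 0.8 -0.2 -3.3]
478.2,-345.6,60 -> tool cm [-10.79  32.59   0.33]
```

arm_command(
  commands=[
    [[0,0,-3],0,20],
    [[-1.2,3.6,0],0,20],
    [[-1.6,4.83,0],0,20],
    [[-1.6,4.83,0],0,20],
    [[-1.6,4.83,0],0,20],
    [[-1.6,4.83,0],0,20],
    [[-1.6,4.83,0],0,20],
    [[-1.6,4.83,0],0,20],
    [[0,0,0],-7,20],
    [[0,0,0],-9,20],
  ],
)

```text
t: 21.25
eef_pos: [478.9, -346.2, 93.8]
ee_rot: [0.982, 0.187, -0.0, -0.0]
contact_force: [0.3, 0.8, -4.0]
grip_width: 0.544
```

arm_command(
  commands=[
    [[0,0,0],-9,20],
    [[0,0,0],-9,20],
    [[0,0,0],-9,20],
    [[0,0,0],-9,20],
    [[0,0,0],-9,20],
    [[0,0,0],-9,20],
    [[0,0,0],-9,20],
    [[0,0,2],0,20],
    [[0,0,2],0,20],
    [[0,0,0],0,20],
  ],
)

```text
t: 22.5
eef_pos: [477.7, -344.4, 50.9]
ee_rot: [0.741, 0.671, -0.001, -0.002]
contact_force: [-1.1, -0.2, -3.4]
grip_width: 0.544
```

```bash
python3 go.py 478.2,-345.6,14; python3 - <<'E'
from h import *
cv2.imwrite("pics/w3.png",bot.get_image("wrist")[:,:,::-1])
E
```

```text
t 22.5 tcp [ 477.7 -344.4   50.9] yaw 84.33 grip 0.544 F [-1.1 -0.2 -3.4]
478.2,-345.6,14 -> tool cm [-0.12  0.08  3.69]
```

View pics/w3.png

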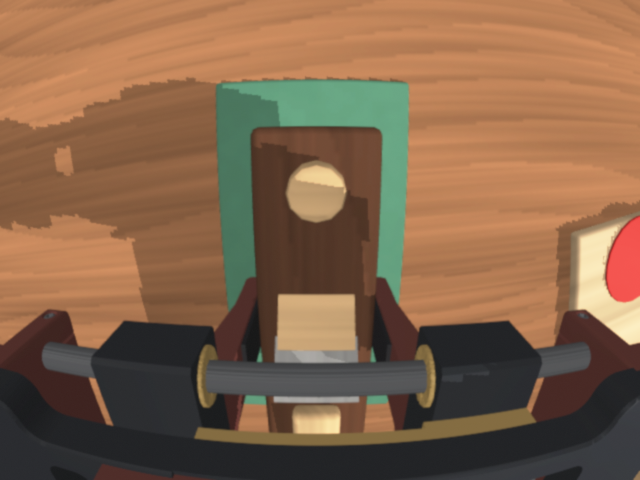

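The plane is parallel to the mat (near edge v≈128, u 252–381; mat edge v≈82, u 217–408). Checking the offset along the length.

```bash
python3 - <<'E'
from h import *
s=bot.read_state()
T=lambda u,v,z:(tool(s,wpt(s,u,v,z)-s["eef_pos"])*10).round(1)
for z in(79,83): print("plane end",T(252,129,z),T(381,129,z),T(316,129,z))
print("mat far",T(217,83,4),T(408,83,4))
E
```

```text
plane end [-22.9 -80.3 -26.7] [ 23.6 -80.3 -26.6] [  0.1 -79.9 -26.6]
plane end [-22.2 -80.3 -30.7] [ 22.9 -80.2 -30.6] [  0.1 -79.9 -30.6]
mat far [ -55.6 -108.8   48.4] [  52.1 -108.4   48.5]
```

arm_command(
  commands=[
    [[-0.15,0.1,2],0,20],
    [[0,0,1.2],0,20],
    [[0,0,0.55],0,20],
    [[0,0,0],0,20],
    [[0,0,0],0,75],
    [[0,0,0],0,75],
    [[0,0,0],0,75],
    [[0,0,-4],0,75],
    [[0,0,-5],0,75],
    [[0,0,-5],0,75],
  ],
  grip_force=20,
)

```text
t: 23.8
eef_pos: [480.4, -346.9, 157.6]
ee_rot: [0.741, 0.672, 0.0, -0.0]
contact_force: [0.0, 0.4, 0.3]
grip_width: 0.75
```

arm_command(
  commands=[
    [[5,0,0],9,75],
    [[4,0,0],9,75],
    [[2,0,0],9,75],
    [[0,0,0],9,75],
    [[0,0,0],9,75],
    [[0,0,0],9,75],
    [[0,0,0],9,75],
    [[0,0,0],9,75],
    [[0,0,0],9,75],
    [[0,0,0],9,75],
  ],
)

```text
t: 25.05
eef_pos: [503.4, -240.2, 156.3]
ee_rot: [0.999, -0.051, 0.0, 0.0]
contact_force: [0.5, 0.2, -0.1]
grip_width: 0.748
```

```bash
python3 go.py 370,350,165; python3 - <<'E'
from h import *
im=bot.get_image("top")[:,:,::-1]; cv2.imwrite("pics/top2.png",im); cv2.imwrite("pics/g2.png",cv2.resize(np.hstack([im[245:400,90:200],im[245:400,440:540]]),None,fx=3.6,fy=3.6,interpolation=cv2.INTER_CUBIC))
E
```

```text
t 25.05 tcp [ 503.4 -240.2  156.3] yaw -5.88 grip 0.748 F [ 0.5  0.2 -0.1]
370,350,165 -> tool cm [-19.32 -57.34  -0.88]
```

View pics/g2.png

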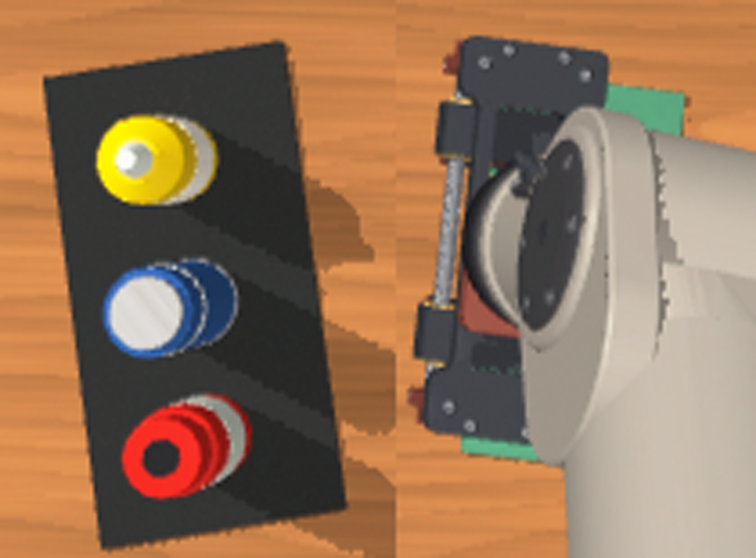

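The black mat has all three upright: nozzle at crop (132,159), lid at (148,315), dot at (163,460). The arm hides the plane for now. I'll go to the jar and measure the three.

```bash
python3 - <<'E'
from h import *
for u,v in((132,159),(148,315),(163,460)): print(pt("top",u/3.6+89.6,v/3.6+244.6,94).round(1))
E
```

```text
[525.5 375.7  94. ]
[443.9 362.9  94. ]
[369.  351.1  94. ]
```

arm_command(
  commands=[
    [[-1.5,-5.4,0],0,75],
    [[-1.5,-5.4,0],0,75],
    [[-1.5,-5.4,0],0,75],
    [[-1.5,-5.4,0],0,75],
    [[-1.5,-5.4,0],0,75],
    [[-1.5,-5.4,0],0,75],
    [[-1.5,-5.4,0],0,75],
    [[-1.5,-5.4,0],0,75],
    [[-2,-5.4,0],0,75],
    [[-2,-5.4,0],0,75],
  ],
)

```text
t: 26.35
eef_pos: [396.4, 314.5, 156.4]
ee_rot: [0.999, -0.048, 0.0, -0.0]
contact_force: [0.5, -0.2, 0.6]
grip_width: 0.751
```

arm_command(
  commands=[
    [[0,0,0],9.5,75],
    [[0,0,0],9.5,75],
    [[0,0,0],9.5,75],
    [[0,0,0],9.5,75],
    [[0,0,0],9.5,75],
    [[0,0,0],9.5,75],
    [[0,0,0],9.5,75],
    [[0,0,0],9.5,75],
    [[0,0,0],0,75],
  ],
)

```text
t: 27.48
eef_pos: [396.7, 312.9, 156.3]
ee_rot: [0.758, -0.652, 0.0, -0.0]
contact_force: [0.3, 0.5, 0.7]
grip_width: 0.75
```

```bash
python3 go.py 371,351,35; python3 - <<'E'
from h import *
im=bot.get_image("top")[:,:,::-1]; hsv=cv2.cvtColor(im,cv2.COLOR_BGR2HSV)
cv2.imwrite("pics/g3.png",cv2.resize(im[240:390,240:540],None,fx=2.6,fy=2.6,interpolation=cv2.INTER_CUBIC))
E
```

```text
t 27.475 tcp [396.7 312.9 156.3] yaw -81.38 grip 0.75 F [0.3 0.5 0.7]
371,351,35 -> tool cm [-4.15  1.97 12.13]
```

View pics/g3.png

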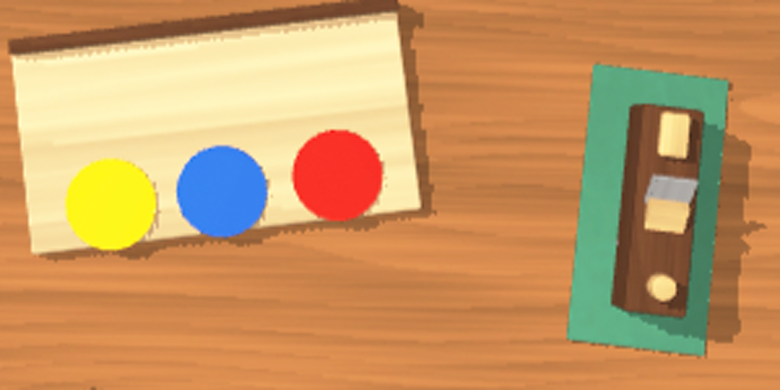

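Plane check: the mat corners are at (595,65), (729,80), (705,355) and (569,341), and the block's top right edge runs from (705,111) to (686,317). The discs are centred at (111,204), (222,191) and (338,175).

```bash
python3 - <<'E'
from h import *
f=lambda u,v,z: pt("top",(u+.5)/2.6-.5+240,(v+.5)/2.6-.5+240,z).round(1)
print([f(u,v,4) for u,v in((595,65),(729,80),(705,355),(569,341))], np.mean([f(u,v,4) for u,v in((595,65),(729,80),(705,355),(569,341))],0))
a,b=f(705,111,46),f(686,317,46); d=(a-b)/np.linalg.norm(a-b); print("right edge",a,b,np.linalg.norm(a-b),np.degrees(np.arctan2(d[1],d[0])),"centre",(a+b)/2+24*np.array([-d[1],d[0],0]))
for u,v in((111.5,204),(222.5,191.5),(338,175)): print(f(u,v,15))
E
```

```text
[array([ 591.5, -303.5,    4. ]), array([ 582. , -411.4,    4. ]), array([ 364.7, -390.5,    4. ]), array([ 373.3, -282.9,    4. ])] [ 477.875 -347.075    4.   ]
right edge [ 555.8 -377.8   46. ] [ 398.6 -362.2   46. ] 157.97214944413454 -5.667285678239143 centre [ 479.57003802 -346.1173092    46.        ]
[472.8  80.2  15. ]
[484.5  -6.7  15. ]
[499.5 -97.4  15. ]
```

arm_command(
  commands=[
    [[-2,1,0],0.6,75],
    [[-2.15,1,0],0,75],
    [[0,0,4],0,75],
    [[0,0,4],0,75],
    [[0,0,4.1],0,75],
    [[0,0,0],0,20],
    [[0,0,0],0,20],
    [[0,0,0],0,20],
    [[0,0,0],0,20],
    [[0,0,0],0,20],
  ],
)

```text
t: 28.78
eef_pos: [371.8, 351.7, 36.4]
ee_rot: [0.754, -0.657, 0.0, -0.001]
contact_force: [-0.8, 0.0, 7.5]
grip_width: 0.54
```

```bash
python3 go.py 499,-96.5,110
```

```text
t 28.775 tcp [371.8 351.7  36.4] yaw -82.18 grip 0.54 F [-0.8  0.   7.5]
499,-96.5,110 -> tool cm [46.13 -6.52 -7.39]
```

Plane centre is within about 2 mm of the mat centre, with its angle matching. Returning the jar now.

arm_command(
  commands=[
    [[0,0,-2],0,20],
    [[0,0,-4],0,20],
    [[3,-0.4,0],0,20],
    [[5,-0.7,0],0,20],
    [[5,-0.7,0],0,20],
    [[5,-0.7,0],0,20],
    [[5,-0.7,0],0,20],
    [[5,-0.7,0],0,20],
    [[5,-0.7,0],0,20],
    [[5,-0.7,0],0,20],
  ],
)

```text
t: 30.02
eef_pos: [475.5, -19.8, 95.5]
ee_rot: [0.754, -0.657, 0.0, -0.0]
contact_force: [-0.2, 0.4, -2.1]
grip_width: 0.546
```

arm_command(
  commands=[
    [[5,-0.7,0],0,20],
    [[3,-0.5,0],0,20],
    [[0,0,2],0,20],
    [[0,0,0],0,20],
  ],
)

```text
t: 30.52
eef_pos: [496.7, -96.0, 74.3]
ee_rot: [0.754, -0.657, -0.001, 0.001]
contact_force: [-0.5, 1.0, -2.3]
grip_width: 0.541
```

```bash
python3 go.py 499,-96.5,47
```

```text
t 30.525 tcp [496.7 -96.   74.3] yaw -82.21 grip 0.541 F [-0.5  1.  -2.3]
499,-96.5,47 -> tool cm [ 0.09 -0.23  2.73]
```

arm_command(
  commands=[
    [[0.05,-0.2,1.5],0,20],
    [[0,0,1],0,20],
    [[0,0,0.3],0,20],
    [[0,0,0],0,20],
    [[0,0,0],0,72],
    [[0,0,0],0,72],
    [[0,0,0],0,72],
    [[0,0,-4],0,72],
    [[0,0,-4],0,72],
    [[0,0,-4],0,72],
  ],
)

```text
t: 31.78
eef_pos: [499.9, -96.1, 168.4]
ee_rot: [0.754, -0.657, -0.0, 0.0]
contact_force: [1.0, 0.2, -0.8]
grip_width: 0.723
```

arm_command(
  commands=[
    [[-5,-0.1,0],0,75],
    [[-5,-0.1,0],0,75],
    [[-5,-0.1,0],0,75],
    [[-5,-0.1,0],0,75],
    [[-5,-0.1,0],0,75],
    [[-5,-0.1,0],0,75],
    [[-5,-0.1,0],0,75],
    [[-5,-0.1,0],0,75],
    [[-5,-0.1,0],0,75],
    [[-1,0,0],0,75],
  ],
)

```text
t: 33.02
eef_pos: [444.9, 364.9, 167.2]
ee_rot: [0.755, -0.655, -0.001, -0.001]
contact_force: [0.0, -1.5, -0.1]
grip_width: 0.746
```

```bash
python3 go.py 446,364,35.5; python3 - <<'E'
from h import *
s=bot.read_state()
im=bot.get_image("top")[:,:,::-1]; wi=bot.get_image("wrist")[:,:,::-1]
cv2.imwrite("pics/g4.png",np.hstack([cv2.resize(im[260:340,240:400],(400,200),interpolation=cv2.INTER_CUBIC),cv2.resize(wi[60:360,0:600],(400,200))]))
E
```

```text
t 33.025 tcp [444.9 364.9 167.2] yaw -81.9 grip 0.746 F [ 0.  -1.5 -0.1]
446,364,35.5 -> tool cm [ 0.13 -0.1  13.17]
```

View pics/g4.png

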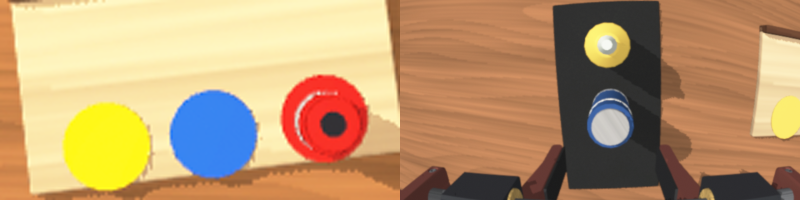

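The jar is centred on the red disc: its dot is about 1 px from the prediction. Next is the tin.

arm_command(
  commands=[
    [[0.1,-0.1,4],0,75],
    [[0,0,4],0,75],
    [[0,0,4],0,75],
    [[0,0,1.1],0,75],
    [[0,0,0],0,20],
    [[0,0,0],0,20],
    [[0,0,0],0,20],
    [[0,0,0],0,20],
    [[0,0,-2],0,20],
    [[0,0,-4],0,20],
  ],
)

```text
t: 34.38
eef_pos: [446.4, 358.4, 96.1]
ee_rot: [0.754, -0.657, -0.0, 0.002]
contact_force: [0.5, 0.1, -3.3]
grip_width: 0.544
```

```bash
python3 go.py 484.5,-6,95
```

```text
t 34.375 tcp [446.4 358.4  96.1] yaw -82.19 grip 0.544 F [ 0.5  0.1 -3.3]
484.5,-6,95 -> tool cm [36.62  1.18  0.22]
```

arm_command(
  commands=[
    [[3,0.1,0],0,20],
    [[5,0.17,0],0,20],
    [[5,0.17,0],0,20],
    [[5,0.17,0],0,20],
    [[5,0.17,0],0,20],
    [[5,0.17,0],0,20],
    [[5,0.17,0],0,20],
    [[3.8,0.1,0],0,20],
    [[0,0,2],0,20],
    [[0,0,0],0,20],
  ],
)

```text
t: 35.62
eef_pos: [484.2, -6.9, 76.0]
ee_rot: [0.753, -0.658, -0.001, 0.001]
contact_force: [0.3, -0.2, -3.2]
grip_width: 0.542
```

```bash
python3 go.py 484.5,-6,47
```

```text
t 35.625 tcp [484.2  -6.9  76. ] yaw -82.24 grip 0.542 F [ 0.3 -0.2 -3.2]
484.5,-6,47 -> tool cm [-0.08 -0.05  2.9 ]
```

arm_command(
  commands=[
    [[-0.05,0,1.5],0,20],
    [[0,0,1],0,20],
    [[0,0,0.4],0,20],
    [[0,0,0],0,20],
    [[0,0,0],0,72],
    [[0,0,0],0,72],
    [[0,0,0],0,72],
    [[0,0,-4],0,72],
    [[0,0,-4],0,72],
    [[0,0,-4],0,72],
  ],
)

```text
t: 36.88
eef_pos: [485.2, -5.7, 168.3]
ee_rot: [0.754, -0.657, -0.0, 0.0]
contact_force: [0.2, 0.1, -0.1]
grip_width: 0.717
```

arm_command(
  commands=[
    [[-4.67,-1.17,0],0,75],
    [[-4.67,-1.17,0],0,75],
    [[-4.67,-1.17,0],0,75],
    [[-4.67,-1.17,0],0,75],
    [[-4.67,-1.17,0],0,75],
    [[-4.67,-1.17,0],0,75],
    [[-4.67,-1.17,0],0,75],
    [[-4.67,-1.17,0],0,75],
    [[0,0,3],0,75],
    [[0,0,0],0,75],
  ],
)

```text
t: 38.12
eef_pos: [525.9, 376.1, 134.6]
ee_rot: [0.754, -0.657, -0.0, 0.003]
contact_force: [-0.2, -0.4, -0.0]
grip_width: 0.752
```

```bash
python3 go.py 526.5,376.5,36
```

```text
t 38.125 tcp [525.9 376.1 134.6] yaw -82.14 grip 0.752 F [-0.2 -0.4 -0. ]
526.5,376.5,36 -> tool cm [-0.06 -0.11  9.86]
```

arm_command(
  commands=[
    [[0,-0.1,4],0,75],
    [[0,0,4],0,75],
    [[0,0,2],0,75],
    [[0,0,0],0,20],
    [[0,0,0],0,20],
    [[0,0,0],0,20],
    [[0,0,0],0,20],
    [[0,0,-2],0,20],
    [[0,0,-4],0,20],
    [[0,0,0],0,20],
  ],
)

```text
t: 39.38
eef_pos: [530.2, 378.7, 101.2]
ee_rot: [0.754, -0.657, 0.001, -0.003]
contact_force: [0.0, 0.4, -1.8]
grip_width: 0.549
```

```bash
python3 go.py 472.8,80.5,95
```

```text
t 39.375 tcp [530.2 378.7 101.2] yaw -82.21 grip 0.549 F [ 0.   0.4 -1.8]
472.8,80.5,95 -> tool cm [28.77  9.73  0.48]
```

arm_command(
  commands=[
    [[3,1,0],0,20],
    [[4.5,1.5,0],0,20],
    [[4.5,1.5,0],0,20],
    [[4.5,1.5,0],0,20],
    [[4.5,1.5,0],0,20],
    [[4.5,1.5,0],0,20],
    [[3.1,1.1,0],0,20],
    [[0,0,2],0,20],
    [[0,0,0],0,20],
  ],
)

```text
t: 40.5
eef_pos: [470.6, 80.0, 76.0]
ee_rot: [0.753, -0.658, -0.001, 0.001]
contact_force: [-0.2, -0.5, -2.7]
grip_width: 0.548
```

```bash
python3 go.py 472.8,80.5,47
```

```text
t 40.5 tcp [470.6  80.   76. ] yaw -82.23 grip 0.548 F [-0.2 -0.5 -2.7]
472.8,80.5,47 -> tool cm [-0.02 -0.24  2.9 ]
```

arm_command(
  commands=[
    [[0,-0.2,1.5],0,20],
    [[0,0,1],0,20],
    [[0,0,0.3],0,20],
    [[0,0,0],0,20],
    [[0,0,0],0,72],
    [[0,0,0],0,72],
    [[0,0,0],0,72],
    [[0,0,-4],0,72],
    [[0,0,-4],0,72],
    [[0,0,-4],0,72],
  ],
)

```text
t: 41.75
eef_pos: [474.0, 81.1, 170.3]
ee_rot: [0.754, -0.657, -0.0, 0.0]
contact_force: [1.1, -0.3, 0.4]
grip_width: 0.722
```

arm_command(
  commands=[
    [[-5,0,0],0,72],
    [[-5,0,0],0,72],
    [[-5,0,0],0,72],
    [[-5,0,0],0,72],
    [[-5,0,0],0,72],
    [[-5,0,0],0,72],
    [[-3,0,0],0,72],
    [[0,0,0],0,72],
    [[0,0,0],0,72],
    [[0,0,0],0,72],
  ],
)

```text
t: 43.0
eef_pos: [430.1, 406.4, 169.0]
ee_rot: [0.753, -0.658, 0.0, 0.0]
contact_force: [-0.5, 0.1, 0.2]
grip_width: 0.72
```

```bash
python3 go.py; python3 - <<'E'
from h import *
im=bot.get_image("top")[:,:,::-1]; cv2.imwrite("pics/top5.png",im); cv2.imwrite("pics/g5.png",cv2.resize(im[120:380,235:535],None,fx=2.6,fy=2.3,interpolation=cv2.INTER_CUBIC))
cv2.imwrite("pics/g6.png",cv2.resize(im[260:340,250:410],None,fx=5,fy=5,interpolation=cv2.INTER_CUBIC))
E
```

```text
t 43.0 tcp [430.1 406.4 169. ] yaw -82.31 grip 0.72 F [-0.5  0.1  0.2]
```

View pics/g5.png

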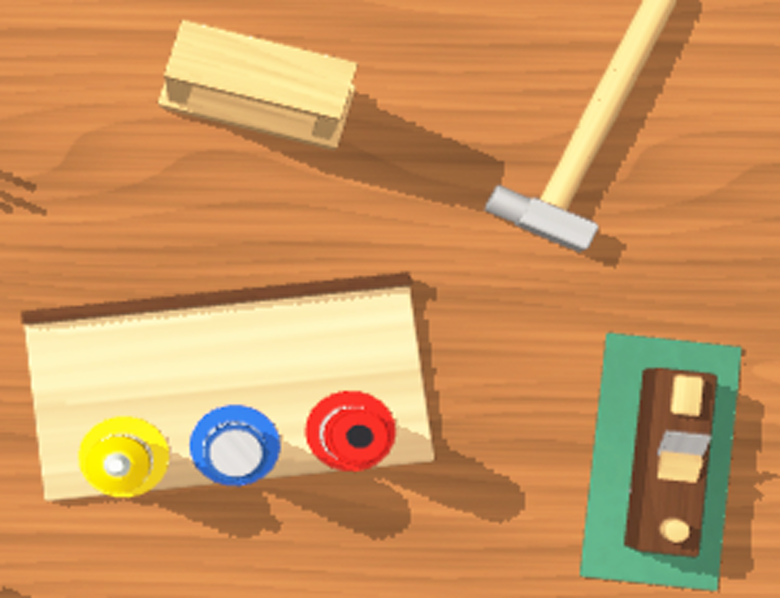

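View pics/g6.png

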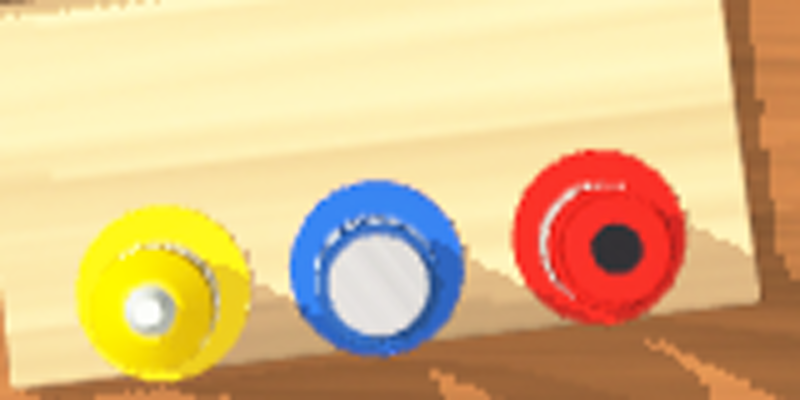

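The final view shows each container upright on its own disc: nozzle at (151,311), lid at (379,285), dot at (616,249). The plane is on the green mat and the frame is where it was. One numeric check, then I hand in.

```bash
python3 - <<'E'
from h import *
f=lambda u,v,z: pt("top",(u+.5)/5-.5+250,(v+.5)/5-.5+260,z)
for n,t,d in(("bottle",(151,311),(164,293)),("tin",(379,285),(378,268)),("jar",(616,249),(600,237))): print(n,(f(*t,105)-f(*d,15))[:2].round(1))
a,b=cv2.imread("pics/top0.png"),cv2.imread("pics/top5.png"); print("frame diff px",cv2.absdiff(a,b)[120:190,290:380].max())
s=bot.read_state(); print(s["t"],s["grip_width"]); bot.job_done()
E
```

```text
bottle [-2.6 -0.3]
tin [-3.  1.]
jar [-2.1  2.2]
frame diff px 2
43.05 0.7180493890623616
the job is handed in; nothing more can be done
```

The job is done and handed in at 43 s of the 136 s allowed; the hand-in itself reports no verdict.

I moved the bottle, tin and jar one by one onto the black mat. Then I laid the hand plane lengthwise on the green mat and put the jar, tin and bottle back on their own discs.

The last checks, all from the top camera, showed:
- **Containers:** all three stood upright and released, with their axes about 3 mm from their disc centres (limit 12 mm).
- **Plane:** its middle was about 2 mm from the mat's middle and its length agreed with the mat's to under 1°. I measured this after placing it; the last picture showed it still lying there.
- **Glued frame:** unchanged between the first and last pictures.

No check failed. One reading looked odd: an upward force of about 7.5 N while the jar was being gripped on the black mat. It did no visible harm. My first colour measurement of the red disc was also off by about 5 mm, so I used the readings taken off the pictures, which agreed with each other.

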